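# Let a pair of rollers out of a gravity dispenser

### The arm

A 6-joint arm with a two-finger parallel gripper is mounted at the origin on the work surface. World frame = base frame: x ahead of the robot, y to its left, z up, the work surface at z = 0. Lengths are in mm, angles in rad, forces in N, time in s.
With the tool pointing down it reaches from about 350 to 975 mm from the base axis. Payload 4.9 kg.
Tool frame: the origin (TCP) lies between the finger pads; the fingertips stand 25 mm ahead of it and the grasp point (between the pads) lies 6 mm ahead of it; z points along the fingers, y is the direction in which the jaws open and shut (so a half turn about z gives the same grasp; the last joint's range is limited). The gripper opens to 85 mm and grips with 20 to 120 N. Pads are 22 mm wide; open, the fingers measure 114 mm over their backs; the gripper's body (76 mm by 85 mm) begins 54 mm behind the grasp point. The pads swing forward as they close: fully open they stand 13 mm farther back than shut.
Start: joints at [1, 0.053, 1.613, -0, 1.476, -0.119], TCP at [272.853, 562.275, 256.304] pointing down, gripper open.
Joint ranges: [-3.01, 3.01], [-1.01, 2.22], [0.06, 2.58], [-1.02, 4.17], [0.09, 2.62], [-3.14, 3.14]. Speed limits (rad/s): [2.57, 2.57, 3.14, 3.14, 3.14, 3.14].

### API

Orientations are given as a 3x3 rotation matrix whose columns are the frame's x, y, z axes.
In Python, from bench import env gives the robot as it stands.
- The arm moves only by the tool step_arm, never from a script. Its argument "increments" is a list of rows, each an object with "gripper": the finger opening in m, from 0 to 0.0854; "slide": the shift along the world's x, y, z in m, a list of three; "angular": the turn, a rotation vector about the world's x, y, z in rad, a list of three. In form: [{"gripper": gripper, "slide": [dx, dy, dz], "angular": [ax, ay, az]}, ...]. A call has 1 to 12 rows; each row shifts and turns the commanded pose from where the row before left it; what a row does not reach is not made up. A row lasts 1/12 s, in which the tool goes at most 41.7 mm and 7.16 degrees, less where a joint would pass 70% of its speed; a pose out of reach is approached as far as the arm can. A call is refused whole if a number of a shift passes 0.0417 or a number of a turn 0.125, either way. A call with a gripper value outside its range is refused whole. The fingers move at their own pace and stop on an object; "squeeze" is the grip in N (left out, the last holds). Time passes only in rows, so rows that do not move let the fingers close. It gives the time, the measured TCP pose, the force and the opening at its end, in the units of the state.
- env.sense(): the state, without advancing time (a new reading comes with each control period).
- env.get_image(name): name is "scene" or "top" or "wrist"; returns a dict with "img" (420x560x3 uint8, red, green, blue), "range_z" (420x560 float32, mm along the optical axis (not along the pixel's ray), 0 where there is no reading), "mtx" (3x3 intrinsics, pixels), "D" ([k1, k2, p1, p2, k3] as OpenCV has them; the pictures are not rectified), "pose" (4x4, takes a point from camera to world coordinates); the wrist camera has in their place "hand_eye" (4x4, takes a point from camera to tool coordinates, whose origin is the TCP and whose axes are the flange's). Camera axes: x right, y down, z forward; pixel columns grow to the right and rows downward; lengths in mm; the calibration is good to about 2 mm. A picture is of the moment at which its call begins: read the wrist's pose just before it.
- env.hand_in(): hands the job in, once; it reports no verdict.
The state is a dict: "time_s": time; "joints": joint angles; "qd": joint speeds; "joint_torque": joint torques, N m; "position": TCP position; "eef_rot": TCP orientation; "ft_force": force on the tool from outside, world axes, zero at the start; "moment": the same for the moment, N m; "grip_width": opening from 0.0 (shut) to 1.0 (fully open).
Only numpy, scipy, OpenCV 4.12 (cv2) and the standard library are available. Lean on these libraries where they do the work, as an engineer would, in place of code of your own. Each camera call takes 0.05 s, during which the arm holds its last target. There are 200 camera calls.

### The job

Let one pair of V-groove rollers out of their dispenser: with the fingertips press the pad of its rocker down to the stop and hold it there until two rollers have rolled into the catch pan, then let the pad come all the way back up so that the gate shuts and the next two roll down to it. Do not touch the rollers or the gate, and leave the dispenser with the plain rollers and everything else on the bench alone.

Things in the scene. Friction and masses are not known exactly. Their poses are not given: they have to be found in the camera images.
- vee: dispenser loaded with four V-groove rollers: a fixed steel gravity lane 58 mm wide inside, 380 mm long with the catch pan at its lower end, and a press pad out to one side. Origin on the table under the gate; x points up the lane, y to the side of the pad, z up. Lane floor 36 mm high at the gate, rising 8 degrees, walls 31 mm high; pan from x = -38 to -164 mm, floor 10 to 20 mm high
- vee_rocker (a joint): angle of its rocking lever, which turns on pivots 46 mm up the lane from the gate and 104 mm high: 0 = at rest, pad up, gate shut; grows as the pad is pressed; 0.48 rad = on its stop, gate fully open. Spring return: the pad takes about 3 N to start and 6 N at the stop. Press and release steadily (half a second or more); hit down faster, the pin may land on a roller
- vee_pad (a point): centre of the top of the press pad on that rocker: a black rubber-faced plate 50 x 53 mm, about 155 mm above the table at rest and 91 mm at the stop, tilted up to 14 degrees; it goes down 63 mm and 10 mm up the lane. Its middle lies 72 mm to the side of the lane's middle, 39 mm from the lane's wall; nothing stands above it
- vee_gate (a point): middle of the lower edge of the gate plate on that rocker, 53 mm wide, hanging across the lane, 22 mm above its floor when shut. As it lifts, a cross pin on the rocker, 76 mm up the lane, drops behind the second roller: one full stroke, held, lets just two rollers run into the pan within about a second; as the rocker comes back up the gate shuts and the next two roll down to it
- flat: the other dispenser, loaded with three plain rollers: the same model in every way as vee, frame alike
- flat_rocker (a joint): angle of the rocker on the plain-roller dispenser, as for vee_rocker
- v1: V-groove roller number 1 counted from the gate: white nylon, 48 mm across, 53 mm long, a V groove 38 mm wide and 14 mm deep round its middle, about 100 g, axis across the lane; origin at its centre
- v2: V-groove roller number 2 counted from the gate: white nylon, 48 mm across, 53 mm long, a V groove 38 mm wide and 14 mm deep round its middle, about 100 g, axis across the lane; origin at its centre
- v3: V-groove roller number 3 counted from the gate: white nylon, 48 mm across, 53 mm long, a V groove 38 mm wide and 14 mm deep round its middle, about 100 g, axis across the lane; origin at its centre
- v4: V-groove roller number 4 counted from the gate: white nylon, 48 mm across, 53 mm long, a V groove 38 mm wide and 14 mm deep round its middle, about 100 g, axis across the lane; origin at its centre
- p1: plain roller number 1 counted from the gate of the other dispenser: white nylon cylinder, 48 mm across, 53 mm long, no groove; origin at its centre
- p2: plain roller number 2 counted from the gate of the other dispenser: white nylon cylinder, 48 mm across, 53 mm long, no groove; origin at its centre
- p3: plain roller number 3 counted from the gate of the other dispenser: white nylon cylinder, 48 mm across, 53 mm long, no groove; origin at its centre
- oil: bystander: grey plastic oil bottle, 48 mm across, 130 mm high; origin at its underside
- tape: bystander: roll of packing tape, 100 mm across, 48 mm high, lying flat; origin at its underside
- driver: bystander: screwdriver, 190 mm long, lying
- carton: bystander: small cardboard carton, 110 x 80 x 60 mm; origin at its underside
- bearing: bystander: loose ball bearing, 52 mm across, 15 mm high; origin at its underside
- jar: bystander: glass jar with steel lid, 68 mm across, 85 mm high; origin at its underside
- mug: bystander: white mug, 80 mm across, 90 mm high; origin at its underside
There are look-alikes about, which are no part of the job. What is shaped like the v4 but pink or yellow is not meant.

How it is judged (in metres and radians):
On the way:
1. the first two V-groove rollers are in the catch pan while the next two are still held back in the lane (x of v1 in the frame of vee between -0.165 and -0.06 m and z of each of v1, v2 in the frame of vee below 0.06 m and x of v2 in the frame of vee between -0.165 and -0.06 m and x of v3 in the frame of vee between 0 and 0.24 m and x of v4 in the frame of vee between 0.04 and 0.24 m), for 0.1 s.
At the end, for the whole second after the job is handed in: the rocker is back up (within 0.04 rad of rest), the first two V-groove rollers lie in the catch pan, the third lies at the shut gate and the fourth behind it, all at rest (value of joint vee_rocker below 0.04 rad and x of v1 in the frame of vee between -0.165 and -0.06 m and z of each of v1, v2 in the frame of vee below 0.06 m and x of v2 in the frame of vee between -0.165 and -0.06 m and x of v3 in the frame of vee between 0 and 0.038 m and x of v4 in the frame of vee between 0.048 and 0.086 m and linear speed of each of v1, v2, v3, v4 below 0.03 m/s); the robot touches nothing.
It fails at once if the dispenser with the plain rollers was worked (its rocker moved more than 0.08 rad) (value of joint flat_rocker above 0.08 rad).
It fails at once if a roller was touched, pushed, lifted or carried by the robot (contact force between any of the fingers, the arm and v1 above 0.5 N or contact force between any of the fingers, the arm and v2 above 0.5 N or contact force between any of the fingers, the arm and v3 above 0.5 N or contact force between any of the fingers, the arm and v4 above 0.5 N or contact force between any of the fingers, the arm and p1 above 0.5 N or contact force between any of the fingers, the arm and p2 above 0.5 N or contact force between any of the fingers, the arm and p3 above 0.5 N).
It fails at once if the gate was touched or lifted directly, or the lever worked with another part of the arm than the fingers (contact force between the fingers and vee_rocker_c0 above 0.5 N or contact force between the fingers and vee_rocker_c1 above 0.5 N or contact force between the arm and vee_rocker above 2 N).
It fails at once if a third V-groove roller got past the gate (x of any of v3, v4 in the frame of vee below -0.02 m).
It fails at once if a bystander was moved more than 30 mm (distance of any of oil, tape, driver, carton, bearing, jar, mug from where it was at the start of the episode above 0.03 m).
It also fails if it takes over 35 s, if anything falls off the work surface, if the arm or the gripper's body presses on something with over 40 N, if the wrist force passes 120 N, or if a joint passes its speed limit or range.

## Working session

There is one attempt and no reset: what is moved stays moved. The work goes in short steps, Python scripts to look and compute and a tool call to move; the robot and the scene stay as the last step left them, time stands still between calls to the robot, and variables do not carry over. Pictures are saved under pics/ and viewed, about 8 in all and at most 12, crops included, and the job is handed in when it is done.

Besides the shell and the picture viewer there is one more tool, called after "Request:" in YAML: its name, and indented under it one key for each argument. step_arm: Moves the arm, as the interface text tells. Its arguments: {"type":"object","properties":{"increments":{"type":"array","items":{"type":"object","properties":{"gripper":{"type":"number"},"slide":{"type":"array","items":{"type":"number"}},"angular":{"type":"array","items":{"type":"number"}}}}},"squeeze":{"type":"number"}},"required":["increments"]}

```bash
mkdir -p pics; cat > h.py <<'E'
from bench import env
import numpy as np, cv2
def grab(n):
    d=env.get_image(n); np.savez(f'{n}.npz',**d); return d
def pts(d,T=None):
    "world point map from depth"
    T=d['pose'] if T is None else T
    z=d['range_z']; h,w=z.shape
    v,u=np.mgrid[:h,:w]; p=np.stack([u,v],-1).reshape(-1,1,2).astype(np.float64)
    r=cv2.undistortPoints(p,d['mtx'],d['D']).reshape(h,w,2)
    c=np.dstack([r*z[...,None],z,np.ones_like(z)])
    P=(c@np.asarray(T).T)[...,:3]; P[z==0]=np.nan
    return P
E
python3 - <<'E'
from h import *
print(env.sense())
for n in('scene','top'):
    d=grab(n); cv2.imwrite(f'pics/{n}0.png',d['img'][...,::-1])
    print(n,d['pose'].round(2).tolist(),(d['range_z']>0).mean())
E
```

```text
{'time_s': 0.0, 'joints': array([ 1.00001582e+00,  5.33731796e-02,  1.61431576e+00,  1.47379126e-05,
        1.47596304e+00, -1.19016746e-01]), 'qd': array([-3.27760056e-03,  4.16068621e-04,  1.07606429e-05, -2.64251618e-04,
        1.67894758e-03, -4.93213087e-04]), 'joint_torque': array([ 1.99231792e-03, -3.93678331e+01, -3.70180535e+01,  1.12095561e-04,
        6.80013283e-03,  9.23419975e-06]), 'position': array([272.54074793, 561.81265368, 255.03983284]), 'eef_rot': array([[-8.99677764e-01,  4.36553152e-01, -1.12497608e-03],
       [ 4.36554525e-01,  8.99676148e-01, -1.72495213e-03],
       [ 2.59080858e-04, -2.04301448e-03, -9.99997879e-01]]), 'ft_force': array([-0.04447993,  0.6022331 ,  0.33016941]), 'moment': array([ 0.00589377, -0.03282173,  0.00135186]), 'grip_width': 0.9969306156859533}
scene [[0.33, 0.58, -0.75, 1513.71], [0.94, -0.21, 0.26, -352.21], [-0.0, -0.79, -0.61, 922.34], [0.0, 0.0, 0.0, 1.0]] 0.9899574829931973
top [[-0.01, -0.99, 0.13, 348.73], [-1.0, 0.01, -0.0, -18.1], [0.0, -0.13, -0.99, 1462.81], [0.0, 0.0, 0.0, 1.0]] 0.9960246598639456
```

View pics/scene0.png

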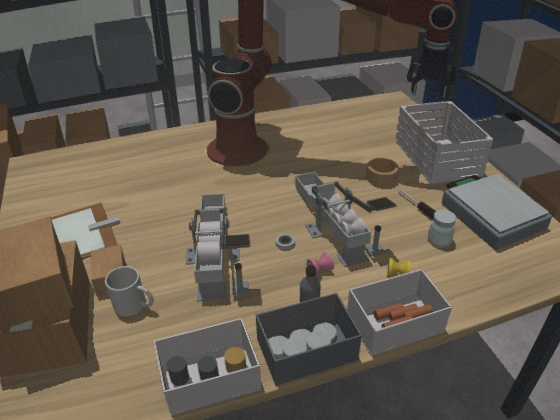

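View pics/top0.png

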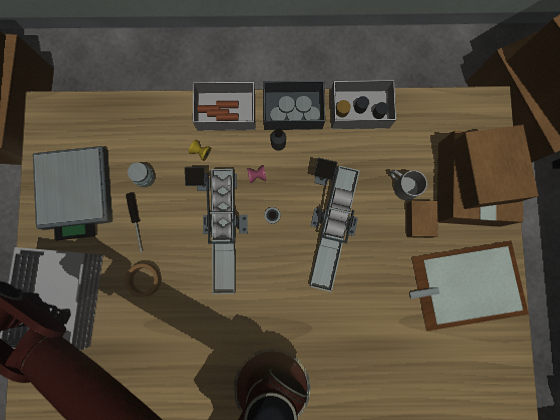

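The V-groove rollers lie in the left dispenser of the top view (lane 222,170 to 224,290, pad about 197,176). Things that could be mistaken for it:
- The plain-roller dispenser, lane at (337,215), pad at (322,167).
- The loose pink roller at (257,173).
- The loose yellow roller at (200,150).

I'll choose the left dispenser and check it in a crop.

```bash
python3 - <<'E'
from h import *
d=dict(np.load('top.npz')); P=pts(d); im=d['img']
a=cv2.resize(im[150:300,170:370],None,fx=4,fy=4,interpolation=cv2.INTER_CUBIC); cv2.imwrite('pics/crop1.png',a[...,::-1])
# pad: dark, height ~155
dark=im.max(2)<60
for z0,z1 in((120,190),):
    m=(dark&(P[...,2]>z0)&(P[...,2]<z1)&(P[...,1]<400)).astype(np.uint8)
    n,l,s,c=cv2.connectedComponentsWithStats(m)
    for i in range(1,n):
        if s[i,4]>40:
            q=P[l==i]; print(c[i].round(1),s[i],np.median(q,0).round(1),q.min(0).round(),q.max(0).round(), cv2.minAreaRect(q[:,:2].astype(np.float32)))
for (u,v) in((197,176),(222,175),(222,235),(224,270),(223,290),(210,215),(322,167)): print(u,v,P[v,u].round(1))
E
```

```text
[278.  131.9] [275 128   7   9  50] [761.8 -29.1 129.2] [749. -38. 121.] [775. -20. 135.] ((762.273681640625, -29.150653839111328), (17.933473587036133, 25.584196090698242), 89.2591323852539)
[461.4 175.1] [449 131  78  87 860] [ 614.1 -548.1  154.2] [ 498. -720.  120.] [ 756. -526.  190.] ((640.0387573242188, -596.2138671875), (247.44789123535156, 197.14669799804688), 12.691657066345215)
[326.3 171. ] [314 158  25  49 429] [ 638.7 -169.   154.3] [ 537. -202.  121.] [ 674. -132.  166.] ((606.0735473632812, -159.4360809326172), (65.32318878173828, 126.96110534667969), 76.02510833740234)
[196.9 178.3] [185 167  24  43 462] [621.9 206.8 153.7] [533. 177. 120.] [653. 243. 168.] ((592.7650146484375, 210.11444091796875), (65.88993835449219, 119.20513916015625), 89.63273620605469)
[254.3 385.6] [246 375  18  30  92] [ 49.2  43.4 167.9] [  1.  22. 120.] [ 65.  67. 190.] ((35.857643127441406, 49.159881591796875), (12.434739112854004, 77.65384674072266), 54.668914794921875)
197 176 [624.6 206.1 158.3]
222 175 [646.8 145.2  63.8]
222 235 [463.2 147.8  37.1]
224 270 [355.9 143.8  15.4]
223 290 [294.6 146.9  13.9]
210 215 [530.2 190.1   3.4]
322 167 [ 647.4 -155.   154.6]
```

View pics/crop1.png

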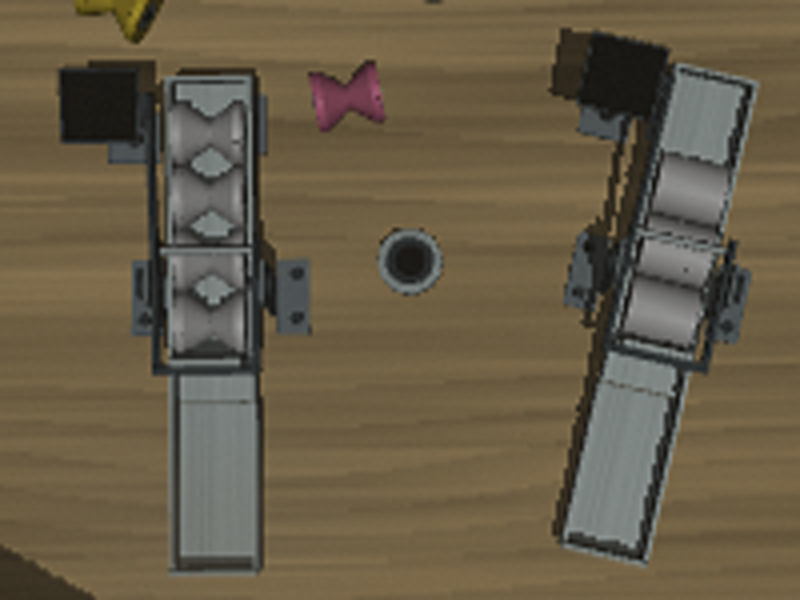

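The crop confirms the choice. The left dispenser has four V-groove rollers, pad at crop (60–138, 68–142), gate near (210,360). The right one holds plain cylinders. Next I'll measure the pad centre and lane axis.

```bash
python3 - <<'E'
from h import *
d=dict(np.load('top.npz')); P=pts(d); im=d['img']
m=(im.max(2)<60)&(P[...,2]>140)&(P[...,2]<175)&(P[...,0]>590)&(P[...,1]>150)&(P[...,1]<260)
m=cv2.morphologyEx(m.astype(np.uint8),cv2.MORPH_OPEN,np.ones((7,7)))>0
q=P[m]; print(m.sum(),q.mean(0),q.min(0),q.max(0),cv2.minAreaRect(q[:,:2].astype(np.float32)))
A=np.c_[q[:,:2]-q[:,:2].mean(0),np.ones(len(q))]; print('plane',np.linalg.lstsq(A,q[:,2],rcond=None)[0])
# same pad in scene view
e=dict(np.load('scene.npz')); Q=pts(e)
k=(e['img'].max(2)<75)&(Q[...,2]>135)&(Q[...,2]<175)&(abs(Q[...,0]-625)<45)&(abs(Q[...,1]-215)<45)
k=cv2.morphologyEx(k.astype(np.uint8),cv2.MORPH_OPEN,np.ones((3,3)))>0
r=Q[k]; print('scene',k.sum(),r.mean(0),r.min(0),r.max(0))
# lane: pan floor points & lane walls
g=(P[...,2]>8)&(P[...,2]<90)&(P[...,0]>285)&(P[...,0]<680)&(abs(P[...,1]-146)<36)
ys=[(x,np.median(P[g&(abs(P[...,0]-x)<8)][:,1]).round(1),P[g&(abs(P[...,0]-x)<8)][:,1].min().round(1),P[g&(abs(P[...,0]-x)<8)][:,1].max().round(1)) for x in(310,350,390,640)]
print(ys,P[g][:,0].min(),P[g][:,0].max())
# tall things on the way
t=(P[...,2]>120)&(P[...,1]>90)&(P[...,1]<650)&(P[...,0]>350)
print('tall',P[t][:,2].max(), P[t][P[t][:,2].argmax()])
E
```

```text
364 [624.83429231 212.70825536 154.73283434] [599.83460849 186.16958181 142.41605943] [652.51671892 242.91202694 167.80252164] ((625.7871704101562, 214.56088256835938), (56.19154357910156, 52.51641845703125), 88.57593536376953)
plane [2.46980286e-01 5.44035643e-03 1.54732834e+02]
scene 265 [628.96537557 204.36378301 155.01598973] [597.98974132 174.55868269 135.17026953] [654.62661457 241.09785314 163.94207246]
[(310, np.float64(147.1), np.float64(110.1), np.float64(176.7)), (350, np.float64(147.4), np.float64(112.4), np.float64(176.9)), (390, np.float64(146.9), np.float64(112.0), np.float64(176.5)), (640, np.float64(145.2), np.float64(110.2), np.float64(172.6))] 286.24223421308864 662.9798469434522
tall 167.8025216394126 [645.98147166 210.35734475 167.80252164]
```

Request:
step_arm:
  increments:
    - {"gripper": 0,"slide": [0.02,-0.02,0.0],"angular": [0,0,0.1]}
    - {"gripper": 0,"slide": [0.03,-0.03,0],"angular": [0,0,0.1]}
    - {"gripper": 0,"slide": [0.03,-0.03,0],"angular": [0,0,0.1]}
    - {"gripper": 0,"slide": [0.03,-0.03,0],"angular": [0,0,0.1]}
    - {"gripper": 0,"slide": [0.03,-0.03,0],"angular": [0,0,0.05]}
    - {"gripper": 0,"slide": [0.03,-0.03,0]}
    - {"gripper": 0,"slide": [0.03,-0.03,0]}
    - {"gripper": 0,"slide": [0.03,-0.03,0]}
    - {"gripper": 0,"slide": [0.03,-0.03,0]}
    - {"gripper": 0,"slide": [0.02,-0.02,0]}
    - {"gripper": 0,"slide": [0,0,0]}

```text
validation failed for argument at $.in...
```

Request:
step_arm:
  increments:
    - {"gripper": 0,"slide": [0.02,-0.02,0],"angular": [0,0,0.1]}
    - {"gripper": 0,"slide": [0.028,-0.028,0],"angular": [0,0,0.1]}
    - {"gripper": 0,"slide": [0.028,-0.028,0],"angular": [0,0,0.1]}
    - {"gripper": 0,"slide": [0.028,-0.028,0],"angular": [0,0,0.1]}
    - {"gripper": 0,"slide": [0.028,-0.028,0],"angular": [0,0,0.05]}
    - {"gripper": 0,"slide": [0.028,-0.028,0],"angular": [0,0,0]}
    - {"gripper": 0,"slide": [0.028,-0.028,0],"angular": [0,0,0]}
    - {"gripper": 0,"slide": [0.028,-0.028,0],"angular": [0,0,0]}
    - {"gripper": 0,"slide": [0.028,-0.028,0],"angular": [0,0,0]}
    - {"gripper": 0,"slide": [0.028,-0.028,0],"angular": [0,0,0]}
    - {"gripper": 0,"slide": [0.02,-0.02,0],"angular": [0,0,0]}

```text
time_s: 1.02
position: [566.5, 267.6, 255.7]
eef_rot: [[-1.0, 0.004, -0.0], [0.004, 1.0, -0.001], [0.0, -0.001, -1.0]]
ft_force: [0.1, 0.8, -0.2]
grip_width: 0.0
```

Request:
step_arm:
  increments:
    - {"gripper": 0,"slide": [0.02,-0.018,-0.01],"angular": [0,0,0]}
    - {"gripper": 0,"slide": [0.02,-0.018,-0.02],"angular": [0,0,0]}
    - {"gripper": 0,"slide": [0.02,-0.017,-0.02],"angular": [0,0,0]}
    - {"gripper": 0,"slide": [0,0,0],"angular": [0,0,0]}
    - {"gripper": 0,"slide": [0,0,0],"angular": [0,0,0]}
    - {"gripper": 0,"slide": [0,0,0],"angular": [0,0,0]}

```text
time_s: 1.52
position: [624.5, 217.5, 206.2]
eef_rot: [[-1.0, 0.002, -0.001], [0.002, 1.0, 0.0], [0.001, 0.0, -1.0]]
ft_force: [0.6, -0.1, -0.3]
grip_width: -0.002
```

```bash
python3 - <<'E'
from h import *
s=env.sense(); print(s['time_s'],s['position'],s['ft_force'],s['joints'].round(3))
a=grab('scene')['img'][130:280,270:420]; b=grab('top')['img'][150:300,150:300]
cv2.imwrite('pics/c2.png',np.hstack([cv2.resize(x,(400,400),interpolation=cv2.INTER_CUBIC) for x in(a,b)])[...,::-1])
E
```

```text
1.5167 [624.51742411 217.53691528 206.15722433] [ 0.56978861 -0.06389662 -0.32641943] [ 0.223  0.171  1.57   0.     1.401 -1.346]
```

View pics/c2.png

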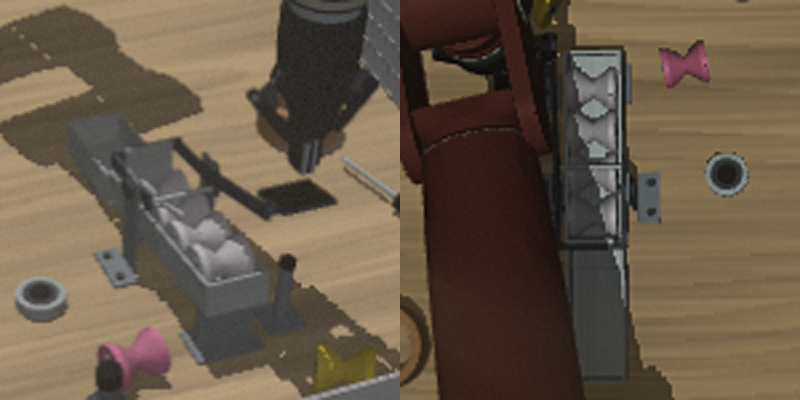

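The left half (scene view) shows the fingertips at (308,165) above the pad at (297,197). In the right half (top view) the rollers are still at rest. Now I'll go down to contact and press.

Request:
step_arm:
  increments:
    - {"gripper": 0,"slide": [0.001,-0.001,-0.008],"angular": [0,0,0]}
    - {"gripper": 0,"slide": [0.001,0,-0.008],"angular": [0,0,0]}
    - {"gripper": 0,"slide": [0,0,-0.006],"angular": [0,0,0]}
    - {"gripper": 0,"slide": [0.001,0,-0.005],"angular": [0,0,0]}
    - {"gripper": 0,"slide": [0.001,0,-0.005],"angular": [0,0,0]}

```text
time_s: 2.03
position: [629.1, 216.6, 174.2]
eef_rot: [[-1.0, 0.001, 0.001], [0.001, 1.0, 0.0], [-0.001, 0.0, -1.0]]
ft_force: [-0.3, 0.2, 3.7]
grip_width: 0.004
```

Request:
step_arm:
  increments:
    - {"gripper": 0,"slide": [0.001,0,-0.005],"angular": [0,0,0]}
    - {"gripper": 0,"slide": [0.001,0,-0.005],"angular": [0,0,0]}
    - {"gripper": 0,"slide": [0.001,0,-0.005],"angular": [0,0,0]}
    - {"gripper": 0,"slide": [0.001,0,-0.005],"angular": [0,0,0]}
    - {"gripper": 0,"slide": [0.001,0,-0.005],"angular": [0,0,0]}
    - {"gripper": 0,"slide": [0.001,0,-0.005],"angular": [0,0,0]}
    - {"gripper": 0,"slide": [0.001,0,-0.005],"angular": [0,0,0]}
    - {"gripper": 0,"slide": [0.001,0,-0.005],"angular": [0,0,0]}
    - {"gripper": 0,"slide": [0,0,-0.005],"angular": [0,0,0]}
    - {"gripper": 0,"slide": [0,0,-0.004],"angular": [0,0,0]}

```text
time_s: 2.87
position: [636.6, 216.4, 124.5]
eef_rot: [[-1.0, 0.002, -0.001], [0.002, 1.0, 0.0], [0.001, 0.0, -1.0]]
ft_force: [-0.3, 1.5, 6.2]
grip_width: -0.002
```

Request:
step_arm:
  increments:
    - {"gripper": 0,"slide": [0,0,-0.003],"angular": [0,0,0]}
    - {"gripper": 0,"slide": [0,0,-0.003],"angular": [0,0,0]}
    - {"gripper": 0,"slide": [0,0,0],"angular": [0,0,0]}

```text
time_s: 3.12
position: [636.3, 216.4, 118.4]
eef_rot: [[-1.0, 0.002, -0.001], [0.002, 1.0, 0.0], [0.001, 0.0, -1.0]]
ft_force: [-0.5, 2.3, 5.4]
grip_width: -0.002
```

```bash
python3 -c "
from h import *
s=env.sense();print(s['position'],s['ft_force'])"
```

```text
[636.30596381 216.3634291  118.37582667] [-0.46232568  2.26154396  5.44149223]
```

Request:
step_arm:
  increments:
    - {"gripper": 0,"slide": [0,0,-0.002],"angular": [0,0,0]}
    - {"gripper": 0,"slide": [0,0,0],"angular": [0,0,0]}

```text
time_s: 3.28
position: [636.4, 216.4, 117.8]
eef_rot: [[-1.0, 0.002, -0.002], [0.002, 1.0, -0.0], [0.002, -0.0, -1.0]]
ft_force: [-3.0, 1.3, 7.6]
grip_width: 0.001
```

Request:
step_arm:
  increments:
    - {"gripper": 0,"slide": [0,0,-0.001],"angular": [0,0,0]}
    - {"gripper": 0,"slide": [0,0,0],"angular": [0,0,0]}

```text
time_s: 3.45
position: [636.4, 216.4, 117.5]
eef_rot: [[-1.0, 0.002, -0.002], [0.002, 1.0, -0.0], [0.002, -0.0, -1.0]]
ft_force: [-3.2, 1.6, 10.4]
grip_width: -0.001
```

```bash
python3 - <<'E'
from h import *
s=env.sense();print(s['time_s'],s['position'],s['ft_force'])
a=grab('scene')['img'][130:280,270:420]; b=grab('top')['img'][150:300,150:300]
cv2.imwrite('pics/c3.png',np.hstack([cv2.resize(x,(400,400),interpolation=cv2.INTER_CUBIC) for x in(a,b)])[...,::-1])
E
```

```text
3.45 [636.38275359 216.42280468 117.538125  ] [-3.22241218  1.64435254 10.41828998]
```

View pics/c3.png

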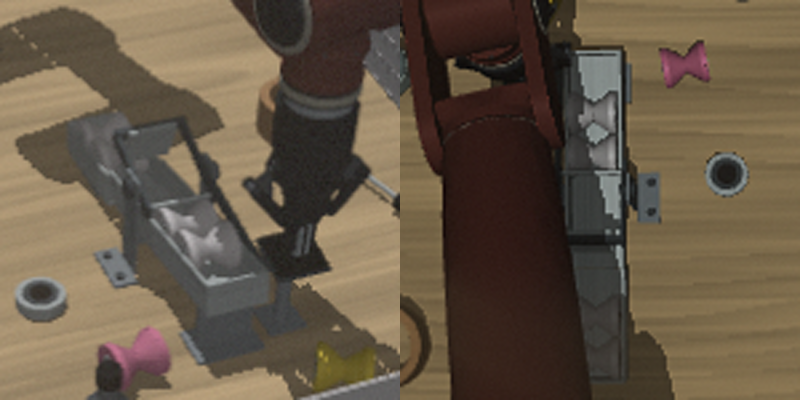

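On the stop: the descent has stalled at z 117.5 and the force is rising. Two rollers are in the pan, at (600,320) in the right half, and two are held behind the pin at (590,130). I'll hold briefly, then release steadily.

Request:
step_arm:
  increments:
    - {"gripper": 0,"slide": [0,0,0],"angular": [0,0,0]}
    - {"gripper": 0,"slide": [0,0,0],"angular": [0,0,0]}
    - {"gripper": 0,"slide": [0,0,0],"angular": [0,0,0]}
    - {"gripper": 0,"slide": [0,0,0],"angular": [0,0,0]}
    - {"gripper": 0,"slide": [0,0,0],"angular": [0,0,0]}

```text
time_s: 3.97
position: [636.4, 216.4, 117.5]
eef_rot: [[-1.0, 0.002, -0.002], [0.002, 1.0, -0.0], [0.002, -0.0, -1.0]]
ft_force: [-4.1, 1.3, 10.8]
grip_width: 0.002
```

Request:
step_arm:
  increments:
    - {"gripper": 0,"slide": [0,0,0.004],"angular": [0,0,0]}
    - {"gripper": 0,"slide": [0,0,0.005],"angular": [0,0,0]}
    - {"gripper": 0,"slide": [-0.001,0,0.005],"angular": [0,0,0]}
    - {"gripper": 0,"slide": [-0.001,0,0.005],"angular": [0,0,0]}
    - {"gripper": 0,"slide": [-0.001,0,0.005],"angular": [0,0,0]}
    - {"gripper": 0,"slide": [-0.001,0,0.005],"angular": [0,0,0]}
    - {"gripper": 0,"slide": [-0.001,0,0.005],"angular": [0,0,0]}
    - {"gripper": 0,"slide": [-0.001,0,0.005],"angular": [0,0,0]}
    - {"gripper": 0,"slide": [-0.001,0,0.005],"angular": [0,0,0]}
    - {"gripper": 0,"slide": [-0.001,0,0.005],"angular": [0,0,0]}
    - {"gripper": 0,"slide": [-0.001,0,0.005],"angular": [0,0,0]}
    - {"gripper": 0,"slide": [-0.001,0,0.005],"angular": [0,0,0]}

```text
time_s: 4.97
position: [625.5, 216.0, 174.7]
eef_rot: [[-1.0, 0.002, -0.004], [0.002, 1.0, -0.001], [0.004, -0.001, -1.0]]
ft_force: [-2.2, -1.4, 2.4]
grip_width: -0.001
```

Request:
step_arm:
  increments:
    - {"gripper": 0,"slide": [0,0,0.006],"angular": [0,0,0]}
    - {"gripper": 0,"slide": [0,0,0.008],"angular": [0,0,0]}
    - {"gripper": 0,"slide": [0,0,0.015],"angular": [0,0,0]}
    - {"gripper": 0,"slide": [0,0,0.025],"angular": [0,0,0]}
    - {"gripper": 0,"slide": [0,0.02,0.025],"angular": [0,0,0]}
    - {"gripper": 0,"slide": [-0.01,0.03,0.02],"angular": [0,0,0]}
    - {"gripper": 0,"slide": [-0.02,0.03,0],"angular": [0,0,0]}
    - {"gripper": 0,"slide": [-0.02,0.03,0],"angular": [0,0,0]}
    - {"gripper": 0,"slide": [-0.02,0.03,0],"angular": [0,0,0]}
    - {"gripper": 0,"slide": [-0.02,0.03,0],"angular": [0,0,0]}
    - {"gripper": 0,"slide": [-0.01,0.02,0],"angular": [0,0,0]}
    - {"gripper": 0,"slide": [0,0,0],"angular": [0,0,0]}

```text
time_s: 5.97
position: [524.2, 410.0, 275.1]
eef_rot: [[-1.0, -0.003, -0.001], [-0.003, 1.0, 0.002], [0.001, 0.002, -1.0]]
ft_force: [1.2, -0.9, -0.4]
grip_width: -0.001
```

```bash
python3 - <<'E'
from h import *
s=env.sense();print(s['time_s'],s['position'],s['ft_force'])
a=grab('scene')['img'][130:280,270:420]; d=grab('top'); b=d['img'][150:300,150:300]
cv2.imwrite('pics/c4.png',np.hstack([cv2.resize(x,(400,400),interpolation=cv2.INTER_CUBIC) for x in(a,b)])[...,::-1])
P=pts(d); m=(d['img'].max(2)<60)&(abs(P[...,0]-625)<30)&(abs(P[...,1]-216)<30)&(P[...,2]>60)
print('pad z',np.median(P[m],0),m.sum())
# rollers: crests above lane floor along the side rims
for y in(126,166):
    k=(abs(P[...,1]-y)<4)&(P[...,0]>285)&(P[...,0]<660); q=P[k]; q=q[q[:,0].argsort()]
    print(y,[(int(a),int(b)) for a,b in q[::2,[0,2]]])
E
```

```text
5.9667 [524.23953421 409.98016325 275.07960098] [ 1.16357402 -0.85892357 -0.42187747]
pad z [625.62752586 213.88221846 155.248541  ] 371
126 [(286, 44), (286, 46), (289, 46), (292, 37), (295, 44), (298, 50), (301, 48), (304, 59), (307, 58), (310, 59), (313, 52), (316, 58), (319, 56), (319, 59), (322, 55), (325, 55), (328, 48), (331, 45), (334, 45), (334, 45), (337, 37), (343, 52), (346, 60), (349, 55), (352, 62), (355, 61), (358, 68), (358, 60), (361, 61), (364, 61), (367, 65), (370, 63), (373, 62), (376, 58), (379, 56), (382, 49), (386, 20), (389, 16), (392, 22), (395, 17), (398, 23), (401, 20), (405, 12), (407, 24), (410, 24), (414, 25), (418, 4), (418, 0), (420, 29), (423, 31), (425, 35), (426, 33), (428, 36), (432, 35), (432, 33), (433, 106), (435, 35), (435, 33), (436, 105), (439, 106), (439, 104), (442, 105), (445, 103), (451, 63), (451, 63), (454, 64), (456, 74), (459, 76), (462, 82), (465, 84), (468, 85), (471, 86), (474, 82), (476, 86), (479, 90), (483, 83), (486, 83), (489, 80), (492, 80), (496, 74), (499, 71), (502, 77), (504, 79), (507, 86), (509, 90), (512, 89), (515, 93
[... 1672 characters left out ...]
70), (499, 74), (502, 82), (504, 87), (505, 83), (507, 84), (510, 90), (510, 88), (513, 90), (515, 98), (515, 92), (519, 91), (521, 93), (523, 107), (526, 107), (526, 101), (530, 96), (533, 93), (537, 93), (537, 88), (540, 88), (544, 81), (552, 46), (555, 47), (557, 56), (561, 51), (564, 52), (567, 53), (570, 53), (573, 54), (577, 50), (579, 55), (582, 55), (585, 54), (588, 55), (591, 57), (594, 59), (597, 58), (601, 55), (603, 64), (607, 58), (610, 59), (613, 57), (615, 64), (618, 66), (619, 61), (621, 64), (625, 62), (627, 66), (631, 63), (634, 63), (635, 59), (638, 58), (640, 63), (643, 67), (644, 60), (648, 56), (649, 66), (651, 69), (653, 64), (656, 62), (658, 69), (658, 96), (659, 90)]
```

View pics/c4.png

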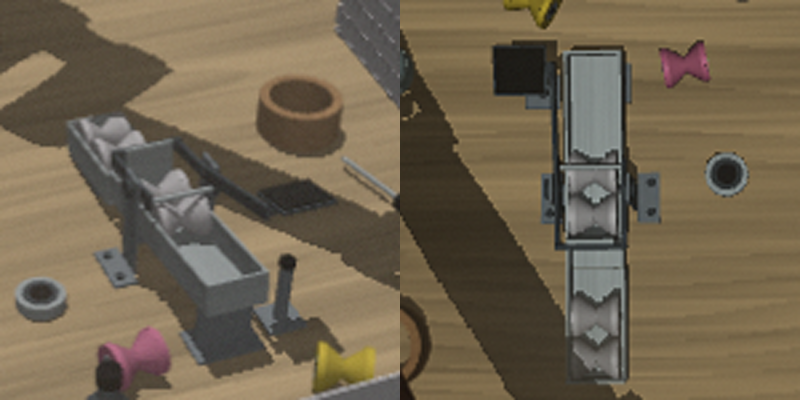

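Two rollers are in the pan, v3 and v4 sit at the shut gate, and the pad is back at 155 mm. I'll let everything settle briefly, then check for motion and hand in.

Request:
step_arm:
  increments:
    - {"gripper": 0,"slide": [0,0,0],"angular": [0,0,0]}
    - {"gripper": 0,"slide": [0,0,0],"angular": [0,0,0]}
    - {"gripper": 0,"slide": [0,0,0],"angular": [0,0,0]}
    - {"gripper": 0,"slide": [0,0,0],"angular": [0,0,0]}
    - {"gripper": 0,"slide": [0,0,0],"angular": [0,0,0]}
    - {"gripper": 0,"slide": [0,0,0],"angular": [0,0,0]}
    - {"gripper": 0,"slide": [0,0,0],"angular": [0,0,0]}
    - {"gripper": 0,"slide": [0,0,0],"angular": [0,0,0]}

```text
time_s: 6.73
position: [526.9, 406.2, 274.3]
eef_rot: [[-1.0, 0.002, -0.0], [0.002, 1.0, -0.0], [0.0, -0.0, -1.0]]
ft_force: [-0.9, -0.9, 0.7]
grip_width: -0.002
```

```bash
python3 - <<'E'
from h import *
o=np.load('top.npz')['img'].astype(int); d=grab('top'); n=d['img'].astype(int)
print('change in lane',abs(o-n)[165:295,180:250].max(),abs(o-n)[165:295,180:250].mean(), env.sense()['time_s'])
print(env.hand_in())
E
```

```text
change in lane 78 1.1763003663003664 6.7833
the job is handed in; nothing more can be done
None
```

One pair of V-groove rollers is out, and the job is handed in at about 6.8 s. I pressed the pad to its stop with the closed fingertips in about 1.3 s and held it about 0.8 s. I then let it up over about 1 s and moved the arm clear.

**Last checks (depth image, vee frame):**

| Item | Measured | Required |
|---|---|---|
| v1 | x ≈ -137 mm | -165 to -60 mm |
| v2 | x ≈ -89 mm | -165 to -60 mm |
| v1, v2 height | z ≈ 40 mm | below 60 mm |
| v3, at the gate | x ≈ 24 mm | 0 to 38 mm |
| v4, behind v3 | x ≈ 71 mm | 48 to 86 mm |
| Pad height | 155 mm, same as at rest | rest position |

- **Forces:** the highest reading was about 11 N, on the stop. It was near zero after retreat.
- **At rest, not fully shown:** comparing the last two top views over the lane gave a small mean change (1.2 grey levels), but one pixel changed by 78. I put that down to the arm's shadow, since the arm was still settling by a few mm, but I did not separate the two.
- **Not measured:** I did not check the plain-roller dispenser or the bystanders at the end. The tool's path stayed above all of them.

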